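# Start the hand nut on the spice tray's stud

## Task

The orange flange nut has come off the round wooden spice tray. Set it, flange down, on the stud in the tray's middle, back it off (counter-clockwise from above) under light pressure until you feel the thread drop in, then screw it down clockwise until the flange sits flush on the steel seat, and let go. Never force it, and leave the carafe, lunch box and saucer alone.

Things in the scene. Friction and masses are not known exactly. Their poses are not given: they have to be found in the camera images.
- nut_center (a point): centre of the loose orange plastic flange nut (about 90 g), half-way up, 18 mm above its underside. Hexagon 54 mm across flats, 36 mm high, on a round flange 70 mm across and 4 mm thick at the bottom. z axis up (flange down); x axis square to one pair of flats, so flats face every 60 degrees from x. Through bore 40 mm.
- nut: the same nut; origin at the centre of its underside. Its thread is four inward lugs 90 degrees apart, 3 mm high, 4 mm above the underside; their direction relative to the hexagon is not given.
- stud_top (a point): centre of the top of the steel stud, which stands upright and fixed in the tray's middle. Its conical nose, 8 mm high, guides the bore: a nut lowered within about 2 mm of centre finds its place; once on, it has about 1.5 mm of side play. 24.5 mm above the seat.
- crown (a point): point on the stud's axis at the crown (top) of its right-hand, four-start thread, 37 mm across. A nut set down usually stops on the crown's slopes, underside 7 to 12.5 mm above the seat. Turned counter-clockwise from above it climbs 1.2 mm per 10 degrees, then drops into a start gap. Clockwise here it jams on blunt thread ends. Directions of the starts are not given; the axes say nothing of them.
- seat (a point): centre of the flange seat, a flat steel disc 80 mm across round the stud's foot. The drop into the start gap comes within about 100 degrees of backing off; the underside then is 3.5 mm above the seat (an earlier fall of about 2 mm, ending 7 mm above it, is only a blunt end passed). From the gap, 45 to 56 degrees clockwise under light pressure bring the flange flush; 12 more and it is tight.
- stand: the fixed round wooden tray, 200 mm across, its rim 28 mm above the work surface; origin at the centre of its underside, on the work surface
- carafe: empty glass carafe, 104 mm across, 200 mm high; origin at the centre of its underside; not to be touched
- lunch_box: teal lunch box, 124 x 174 x 61 mm; origin at the centre of its underside; not to be touched
- saucer: white saucer, 140 mm across, 20 mm high; origin at the centre of its underside; not to be touched
Not all that is in view belongs to the job. Of the things that look like the nut, take the one that is farthest to the robot's left at the start.

How it is judged:
By the outcome, as a careful person would: the job done as asked, in the order asked, and still so for the second after the job is handed in, with the robot touching nothing.
It also fails if it takes over 54 s, if anything falls off the work surface, if the arm or the gripper's body presses on something with over 40 N, if the wrist force passes 120 N, or if a joint passes its speed limit or range.

## Robot

A 6-joint arm with a two-finger parallel gripper is mounted at the origin on the work surface. World frame = base frame: x ahead of the robot, y to its left, z up, the work surface at z = 0. Lengths are in m, angles in degrees, forces in N, time in s.
With the tool pointing down it reaches from about 0.4 to 0.825 m from the base axis. Payload 7 kg.
Tool frame: the origin (TCP) lies at the very end of the fingers, on their centre line; the grasp point (between the pads) lies 19 mm behind it; z points along the fingers, y is the line along which they close (so a half turn about z gives the same grasp; the last joint's range is limited). The gripper opens to 88 mm and grips with 3 to 60 N. Pads are 19 mm wide; open, the fingers measure 130 mm over their backs; the gripper's body (78 mm by 193 mm) begins 47 mm behind the grasp point.
Start: joints at [86.121, 20.546, 0.682, 0, -70.136, -16.507], TCP at [0.235, 0.633, 0.227] pointing down, gripper open.
Joint ranges: [-176.03, 176.03], [-82.01, 121.73], [-58.28, 71.71], [-173.87, 95.51], [-174.79, -0.11], [-173.66, 173.66]. Speed limits (degrees/s): [136.94, 136.94, 172.46, 180, 180, 180].

## Interface

Orientations are given as [roll, pitch, yaw] about the fixed x, y, z axes, in that order (R = Rz(yaw) Ry(pitch) Rx(roll)).
In Python, from plant import r gives the robot as it stands. The module is installed in compiled form; this text tells all that it offers.
- The arm moves only by the tool jog_arm, never from a script. Its arguments are lists of equal length, an entry for each row: "travel": the shift along the tool's x, y, z each as a share of 50 cm, from -1 to 1, a list of three; "dr": the turn, a rotation vector about the tool's x, y, z each as a share of 360 degrees, from -1 to 1, a list of three; "claw": the opening, from 0 (shut) to 1 (fully open). A call has exactly 10 rows; each row is the pose to reach, as a shift and turn from the pose commanded when the call began, along the tool's axes at that moment, turning the shorter way round; what a row does not reach only later rows make up. A row lasts 1/8 s, in which the tool goes at most 62.5 mm and 10.7 degrees, less where a joint would pass 70% of its speed; a pose out of reach is approached as far as the arm can. A call with a number of a shift or a turn outside -1 to 1 is refused whole. A call with a gripper value outside its range is refused whole. The fingers move at their own pace and stop on an object; "newtons" is the grip in N (left out, the last holds). Time passes only in rows, so rows that repeat a pose let the fingers close, or fill a call up. It gives the time, the measured TCP pose, the force, the opening and the grip force at its end, in the units of the state.
- r.get_state(): the state, without advancing time (a new reading comes with each control period).
- r.capture(name): name is "scene" or "top" or "wrist"; returns a dict with "pixels" (400x640x3 uint8, red, green, blue), "range_z" (400x640 float32, m along the optical axis (not along the pixel's ray), 0 where there is no reading), "fx", "fy", "cx", "cy" (pixels), "position" and "attitude" of the camera in the world; the wrist camera has in their place "hand_eye" (4x4, takes a point from camera to tool coordinates, whose origin is the TCP and whose axes are the flange's). Camera axes: x right, y up, looking along -z (the intrinsics and any distortion apply to the point x, -y, -z); pixel columns grow to the right and rows downward; lengths in m; the calibration is good to about 2 mm. The wrist camera is an equidistant fisheye: a pixel r from the principal point sees the ray r / f radians off the axis. A picture is of the moment at which its call begins: read the wrist's pose just before it.
- r.close_job(): hands the job in; it is judged then, once.
Trained networks look in the newest picture that a camera, given by its name, has taken for a name from the list of things; names that differ only in an ending like _2 or _b are one class to them, and where a whole thing is asked for, a point or a joint stands for the part that bears it (a point fixed in the world has none). Each returns a list of dicts, best first, with "conf" (0 to 1); they miss things now and then, are a little off and sometimes report something else, mostly with a low value. They report only what shows in the picture. A call takes as long as a camera call. They do not tell look-alikes from the thing itself.
- r.boxes_of(name, camera): "extent" ([left, top, right, bottom] in pixels, round what is visible of it).
- r.regions_of(name, camera): "pixels" (400x640 bool, what is visible of it) and "extent" ([left, top, right, bottom] in pixels, round what is visible of it).
- r.tip_of(name, camera): "at" ([column, row] in pixels: a listed point, or the origin of a listed thing).
The state is a dict: "time_s": time; "joints": joint angles; "qd": joint speeds; "joint_torque": joint torques, N m; "tcp_pos": TCP position; "eef_rot": TCP orientation; "contact_force": force on the tool from outside, world axes, zero at the start; "moment": the same for the moment, N m; "gripper_width": finger opening in m; "gripper_force": force on a finger pad.
Only numpy, scipy, OpenCV 4.12 (cv2) and the standard library are available. Lean on these libraries where they do the work, as an engineer would, in place of code of your own. Each camera call takes 0.05 s, during which the arm holds its last target. There are 200 camera calls.

## Working session

There is one attempt and no reset: what is moved stays moved. The work goes in short steps, Python scripts to look and compute and a tool call to move; the robot and the scene stay as the last step left them, time stands still between calls to the robot, and variables do not carry over. Pictures are saved under pics/ and viewed, at most 10 in all, crops included, and the job is handed in when it is done.

Besides the shell and the picture viewer there is one more tool, called after "Request:" as name(argument=value, ...) on one line, values as JSON. jog_arm: Moves the arm, as the interface text tells. Its arguments: {"type":"object","properties":{"travel":{"type":"array"},"dr":{"type":"array"},"claw":{"type":"array"},"newtons":{"type":"number"}},"required":["travel","dr","claw"]}

```bash
mkdir -p pics; cat > h.py <<'E'
import numpy as np, cv2
from scipy.spatial.transform import Rotation as R
from plant import r
np.set_printoptions(precision=4,suppress=True)
def att(c):
    a=np.array(c["attitude"],float)
    return a if a.shape==(3,3) else R.from_euler('xyz',a.ravel(),degrees=True).as_matrix() if a.size==3 else R.from_quat(a).as_matrix()
def cloud(c,st=None):
    z=c["range_z"]; v,u=np.mgrid[0:400,0:640]
    X=(u-c["cx"])/c["fx"];Y=(v-c["cy"])/c["fy"]
    if "hand_eye" in c:
        th=np.hypot(X,Y); k=np.tan(np.minimum(th,1.5))/np.maximum(th,1e-9); X=X*k;Y=Y*k
    P=np.stack([X*z,-Y*z,-z],-1)
    if "hand_eye" in c:
        H=np.array(c["hand_eye"]); P=P@H[:3,:3].T+H[:3,3]
        Rt=R.from_euler('xyz',st["eef_rot"],degrees=True).as_matrix()
        P=P@Rt.T+np.array(st["tcp_pos"])
    else: P=P@att(c).T+np.array(c["position"])
    P[z<=0]=np.nan
    return P
E
python3 - <<'E'
from h import *
print(r.get_state())
for n in ["scene","top"]:
    c=r.capture(n); cv2.imwrite(f"pics/{n}0.png",c["pixels"][...,::-1]); P=cloud(c)
    print(n,c["position"],c["attitude"],[k for k in c])
    for t in ["nut","stand","carafe","lunch_box","saucer"]:
        for d in r.regions_of(t,n)[:4]:
            m=d["pixels"]; q=P[m]; print(t,round(d["conf"],2),d["extent"],np.nanmedian(q,0),np.nanmin(q,0),np.nanmax(q,0))
    for t in ["stud_top","nut_center","seat"]:
        for d in r.tip_of(t,n)[:4]:
            u,v=np.round(d["at"]).astype(int); print(t,round(d["conf"],2),d["at"],P[v,u])
E
```

```text
{'time_s': 0.0, 'joints': array([ 86.1219,  20.5909,   0.633 ,  -0.0175, -70.1366, -16.5058]), 'qd': array([-0.0335,  0.0401, -0.0051, -0.0431,  0.0364,  0.0102]), 'joint_torque': array([  0.001 , -58.2721,  29.3064,   6.9972,   0.0069,  -0.0001]), 'tcp_pos': array([0.235 , 0.6322, 0.2256]), 'eef_rot': array([179.9048,  -0.0111, -20.3898]), 'contact_force': array([-0.4752, -0.1854,  0.5095]), 'moment': array([ 0.0287, -0.0676, -0.0131]), 'gripper_force': 0.0, 'gripper_width': 0.08786866014313036}
scene [1.2767 0.0597 0.856 ] [41.4106  0.6698 98.0103] ['pixels', 'range_z', 'fx', 'fy', 'cx', 'cy', 'position', 'attitude']
nut 0.88 [253.0, 144.1, 276.1, 163.4] [ 0.3932 -0.2717  0.0203] [ 0.3114 -0.3018 -0.004 ] [ 0.4115 -0.2429  0.0372]
nut 0.68 [192.1, 199.2, 214.5, 222.2] [ 0.6446 -0.3877  0.018 ] [ 0.5926 -0.4351 -0.0045] [ 0.6743 -0.355   0.0378]
nut 0.66 [262.8, 168.9, 288.8, 196.6] [ 0.51   -0.1973  0.019 ] [ 0.4394 -0.2313 -0.0035] [ 0.5326 -0.1649  0.038 ]
nut 0.62 [233.3, 199.5, 255.9, 219.7] [ 0.6172 -0.2762  0.0175] [ 0.5557 -0.3185 -0.0044] [ 0.6449 -0.2424  0.0387]
stand 0.7
[... 1634 characters left out ...]
6 0.5234 0.2033]
lunch_box 0.94 [338.7, 123.7, 399.7, 168.7] [ 0.7481 -0.1951  0.0606] [ 0.6885 -0.2888 -0.003 ] [ 0.8365 -0.1043  0.0683]
lunch_box 0.68 [245.8, 195.4, 311.9, 253.5] [0.515  0.085  0.0226] [ 0.4174 -0.0125 -0.0035] [0.6207 0.1867 0.0544]
saucer 0.93 [427.9, 212.0, 468.1, 254.1] [ 0.4749 -0.4563  0.0107] [ 0.408  -0.5204 -0.0015] [ 0.543  -0.3863  0.0272]
stud_top 0.62 [274.3, 217.2] [0.5355 0.094  0.0284]
nut_center 0.74 [391.3, 267.0] [ 0.3741 -0.2708  0.0007]
nut_center 0.59 [394.2, 191.0] [ 0.6167 -0.2919  0.0006]
nut_center 0.54 [425.6, 181.3] [ 0.648  -0.3979  0.0004]
nut_center 0.5 [369.4, 227.4] [ 0.5013 -0.2065 -0.0002]
seat 0.58 [276.6, 222.2] [0.5176 0.0821 0.0501]
```

```bash
python3 -c "
import cv2
a=cv2.imread('pics/top0.png')[110:290,130:480];cv2.imwrite('pics/t0.png',cv2.resize(a,(800,411),interpolation=cv2.INTER_CUBIC))"
```

```text
(no output)
```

View pics/t0.png

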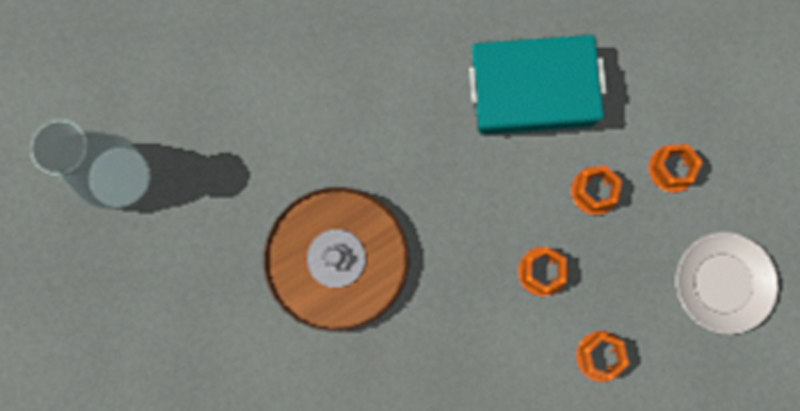

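Request:
jog_arm(travel=[[0.7,0.9,0],[0.7,0.9,0],[0.7,0.9,0],[0.7,0.9,0],[0.7,0.9,0],[0.7,0.9,0],[0.7,0.9,0],[0.7,0.9,0],[0.7,0.9,0],[0.7,0.9,0]], dr=[[0,0,0],[0,0,0],[0,0,0],[0,0,0],[0,0,0],[0,0,0],[0,0,0],[0,0,0],[0,0,0],[0,0,0]], claw=[1,1,1,1,1,1,1,1,1,1])

```text
time_s: 2.15
tcp_pos: [0.4068, 0.0857, 0.2268]
eef_rot: [-180.0, -0.0, -20.7]
contact_force: [0.6, -0.0, 0.2]
gripper_width: 0.0874
gripper_force: 0.0
```

```bash
cat >> h.py <<'E'
def shift(target,yaw=None):
    s=r.get_state(); M=R.from_euler('xyz',s["eef_rot"],degrees=True)
    print("travel shares",M.inv().apply(np.array(target)-s["tcp_pos"])/0.5,"yaw",s["eef_rot"][2],"dr_z",None if yaw is None else -((yaw-s["eef_rot"][2]+180)%360-180)/360)
def ring(P,m,lo,hi):
    q=P[m]; q=q[(q[:,2]>lo)&(q[:,2]<hi)]
    return cv2.fitEllipse(1000*q[:,:2].astype(np.float32)) if len(q)>5 else None, len(q)
E
python3 - <<'E'
from h import *
s=r.get_state(); print(s["joints"],s["tcp_pos"])
c=r.capture("wrist"); cv2.imwrite("pics/w1.png",c["pixels"][...,::-1]); P=cloud(c,s); print(c["fx"],c["cx"],c["cy"],c["hand_eye"])
for t in ["stand","nut"]:
    for d in r.regions_of(t,"wrist")[:4]:
        q=P[d["pixels"]]; print(t,round(d["conf"],2),d["extent"],np.nanmedian(q,0),np.nanmin(q,0),np.nanmax(q,0))
for t in ["stud_top","seat","crown"]:
    for d in r.tip_of(t,"wrist")[:2]:
        u,v=np.round(d["at"]).astype(int); print(t,round(d["conf"],2),d["at"],P[v,u])
near=np.hypot(P[...,0]-.518,P[...,1]-.084)<.05
z=P[near][:,2]; print(np.histogram(z,bins=np.arange(0,.07,.002)))
shift([.497,-.2,.2])
E
```

```text
[ 39.3797  -5.0373 -29.6693   0.0074 -65.3387  29.9482] [0.4068 0.0857 0.2268]
309.70691628693146 318.3672771082836 202.14339129939742 [[-0.0001  0.9595  0.2819  0.0755]
 [ 1.      0.0003 -0.0006  0.0007]
 [-0.0006  0.2819 -0.9595 -0.1572]
 [ 0.      0.      0.      1.    ]]
stand 0.72 [199.8, 8.8, 370.8, 175.7] [0.5146 0.0854 0.0213] [ 0.4117 -0.0157 -0.0028] [0.6267 0.1932 0.0515]
nut 0.95 [534.9, 91.0, 577.5, 134.6] [ 0.3786 -0.2628  0.0207] [ 0.3425 -0.3023 -0.002 ] [ 0.4114 -0.2383  0.0375]
nut 0.81 [469.4, 21.4, 521.5, 72.5] [ 0.4948 -0.189   0.022 ] [ 0.4598 -0.232  -0.003 ] [ 0.5301 -0.1631  0.0373]
stud_top 0.8 [280.9, 91.6] [0.5135 0.0869 0.0509]
seat 0.65 [284.0, 89.3] [0.5155 0.0829 0.0491]
crown 0.82 [278.4, 90.7] [0.516  0.0896 0.049 ]
(array([   0,    0,    0,    0,    0,    0,    0,    0,    0,  238, 1547,
        552, 2121,  296,    3,   26,   82,   73,   95,  102,   65,   46,
         56,   73,  192,   49,    0,    0,    0,    0,    0,    0,    0,
          0]), array([0.   , 0.002, 0.004, 0.006, 0.008, 0.01 , 0.012, 0.014, 0.016,
       0.018, 0.02 , 0.022, 0.024, 0.026, 0.028, 0.03 , 0.032, 0.034,
       0.036, 0.038, 0.04 , 0.042, 0.044, 0.046, 0.048, 0.05 , 0.052,
       0.054, 0.056, 0.058, 0.06 , 0.062, 0.064, 0.066, 0.068]))
travel shares [0.3712 0.4814 0.0531] yaw -20.282150209535477 dr_z None
```

View pics/w1.png

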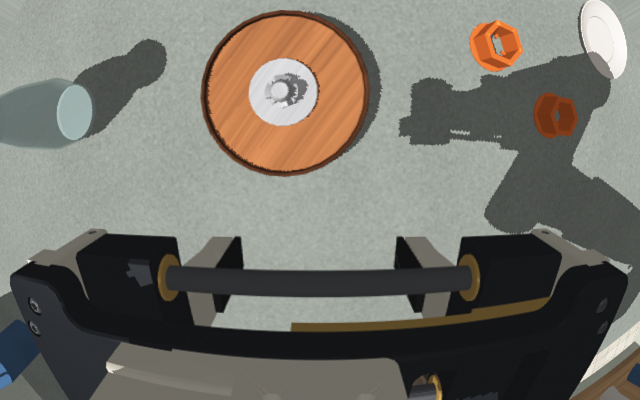

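Request:
jog_arm(travel=[[0.17,0.47,0.08],[0.17,0.47,0.08],[0.17,0.47,0.08],[0.17,0.47,0.08],[0.17,0.47,0.08],[0.17,0.47,0.08],[0.17,0.47,0.08],[0.17,0.47,0.08],[0.17,0.47,0.08],[0.17,0.47,0.08]], dr=[[0,0,0],[0,0,0],[0,0,0],[0,0,0],[0,0,0],[0,0,0],[0,0,0],[0,0,0],[0,0,0],[0,0,0]], claw=[1,1,1,1,1,1,1,1,1,1])

```text
time_s: 3.7
tcp_pos: [0.4044, -0.1605, 0.1867]
eef_rot: [-180.0, -0.0, -20.3]
contact_force: [-1.1, -0.4, 0.4]
gripper_width: 0.0878
gripper_force: 0.0
```

```bash
python3 - <<'E'
from h import *
s=r.get_state(); print(s["joints"],s["tcp_pos"],s["eef_rot"])
c=r.capture("wrist"); P=cloud(c,s)
for t in ["nut"]:
    for d in r.regions_of(t,"wrist")[:4]:
        m=cv2.dilate(d["pixels"].astype(np.uint8),np.ones((3,3)))>0; q=P[m]; print(t,round(d["conf"],2),d["extent"],np.nanmedian(q,0),np.nanmin(q,0),np.nanmax(q,0))
        top=q[q[:,2]>.033]
        if len(top)<30: continue
        h=cv2.convexHull(1000*top[:,:2].astype(np.float32))[:,0]
        print(len(top),cv2.minEnclosingCircle(h),"minarea",cv2.minAreaRect(h))
        # hexagon yaw: support widths
        a=np.arange(0,60,1.); best=[]
        for k in a:
            w=[np.ptp(h@[np.cos(np.radians(k+60*i)),np.sin(np.radians(k+60*i))]) for i in range(3)]; best.append(np.mean(w))
        k=a[np.argmin(best)]; 
        w=[(h@[np.cos(np.radians(k+60*i)),np.sin(np.radians(k+60*i))]) for i in range(3)]
        A=np.array([[np.cos(np.radians(k+60*i)),np.sin(np.radians(k+60*i))] for i in range(3)]); b=np.array([(x.max()+x.min())/2 for x in w])
        print("hex yaw",k,min(best),[np.ptp(x) for x in w],"center",np.linalg.lstsq(A,b,rcond=None)[0])
x,y,x2,y2=map(int,r.boxes_of("nut","wrist")[0]["extent"])
im=c["pixels"][max(0,y-30):y2+30,max(0,x-30):x2+30,::-1]; cv2.imwrite("pics/n2.png",cv2.resize(im,None,fx=4,fy=4))
E
```

```text
[  4.5106  -0.8406 -31.3837  -0.0003 -59.4392  65.1577] [ 0.4044 -0.1605  0.1867] [-179.9923   -0.0159  -20.332 ]
nut 0.75 [291.1, 62.3, 354.8, 124.9] [ 0.4931 -0.1983  0.0283] [ 0.4586 -0.2337 -0.0034] [ 0.5317 -0.1635  0.0371]
1150 ((494.83746337890625, -198.2790069580078), 31.118305206298828) minarea ((494.837646484375, -198.36849975585938), (61.45664596557617, 54.48225021362305), 58.0906982421875)
hex yaw 28.0 54.6609115375339 [np.float64(54.756129690937314), np.float64(54.744902817530885), np.float64(54.48170210413349)] center [ 494.94   -198.5918]
nut 0.72 [390.7, 138.7, 455.2, 199.6] [ 0.3805 -0.2716  0.0192] [ 0.3321 -0.3181 -0.0027] [ 0.4126 -0.2388  0.0375]
956 ((377.06707763671875, -274.5709228515625), 30.983125686645508) minarea ((377.2001037597656, -274.3471374511719), (61.61851501464844, 54.42293167114258), 10.501575469970703)
hex yaw 40.0 54.626713938011505 [np.float64(54.96361854510347), np.float64(54.53061204117142), np.float64(54.38591122775961)] center [ 377.2032 -274.4331]
nut 0.52 [330.8, 0.0, 378.3, 10.4] [ 0.5794 -0.2669  0.0027] [ 0.5726 -0.2948 -0.0029] [ 0.5942 -0.2454  0.0217]
```

View pics/n2.png

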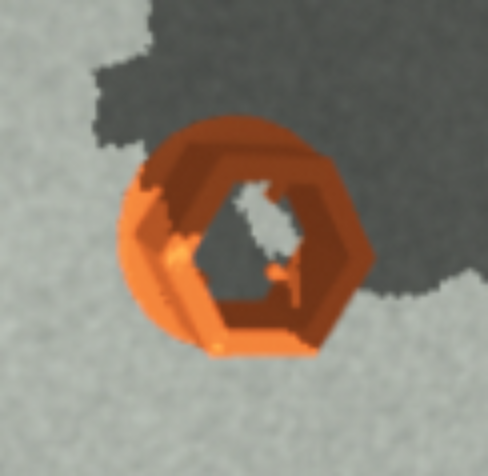

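Request:
jog_arm(travel=[[0.196,0.008,0.2],[0.196,0.008,0.25],[0.196,0.008,0.25],[0.196,0.008,0.25],[0.196,0.008,0.25],[0.196,0.008,0.3],[0.196,0.008,0.357],[0.196,0.008,0.357],[0.196,0.008,0.357],[0.196,0.008,0.357]], dr=[[0,0,0.116],[0,0,0.116],[0,0,0.116],[0,0,0.116],[0,0,0.116],[0,0,0.116],[0,0,0.116],[0,0,0.116],[0,0,0.116],[0,0,0.116]], claw=[1,1,1,1,1,1,1,1,0,0], newtons=30)

```text
time_s: 5.1
tcp_pos: [0.4957, -0.1989, 0.0095]
eef_rot: [-179.9, -0.1, -62.1]
contact_force: [0.5, -0.9, 0.5]
gripper_width: 0.0732
gripper_force: 0.0
```

Request:
jog_arm(travel=[[0,0,0],[0,0,0],[0,0,0],[0,0,0],[0,0,0],[0,0,-0.12],[0,0,-0.24],[-0.2,-0.08,-0.32],[-0.3,-0.13,-0.32],[-0.4,-0.175,-0.32]], dr=[[0,0,0],[0,0,0],[0,0,0],[0,0,0],[0,0,0],[0,0,0],[0,0,0],[0,0,0],[0,0,0],[0,0,0]], claw=[0,0,0,0,0,0,0,0,0,0])

```text
time_s: 6.35
tcp_pos: [0.4807, -0.0154, 0.1662]
eef_rot: [-179.9, -0.0, -62.2]
contact_force: [1.1, 0.3, -0.5]
gripper_width: 0.0538
gripper_force: 30.0
```

```bash
python3 - <<'E'
from h import *
s=r.get_state(); print(s["gripper_width"],s["gripper_force"],s["contact_force"])
shift([.468,.174,.17])
E
```

```text
0.053795074188337164 29.997628033161163 [ 1.0602  0.3066 -0.5248]
travel shares [-0.3468 -0.1542 -0.0074] yaw -62.20346285479702 dr_z None
```

Held on the flats (53.8 mm). On to a viewing pose beside the stud.

Request:
jog_arm(travel=[[-0.35,-0.155,-0.01],[-0.35,-0.155,-0.01],[-0.35,-0.155,-0.01],[-0.35,-0.155,-0.01],[-0.35,-0.155,-0.01],[-0.35,-0.155,-0.01],[-0.35,-0.155,-0.01],[-0.35,-0.155,-0.01],[-0.35,-0.155,-0.01],[-0.35,-0.155,-0.01]], dr=[[0,0,0],[0,0,0],[0,0,0],[0,0,0],[0,0,0],[0,0,0],[0,0,0],[0,0,0],[0,0,0],[0,0,0]], claw=[0,0,0,0,0,0,0,0,0,0])

```text
time_s: 7.6
tcp_pos: [0.4677, 0.1739, 0.1703]
eef_rot: [-180.0, 0.0, -62.2]
contact_force: [-1.0, -0.4, -0.8]
gripper_width: 0.0539
gripper_force: 30.0
```

```bash
python3 - <<'E'
from h import *
s=r.get_state(); print(s["tcp_pos"],s["eef_rot"],s["joints"])
c=r.capture("wrist"); cv2.imwrite("pics/w3.png",c["pixels"][...,::-1]); P=cloud(c,s)
for n,c0 in [("wrist",(.515,.085))]:
    near=np.hypot(P[...,0]-c0[0],P[...,1]-c0[1])<.05
    q=P[near]
    tp=q[q[:,2]>.0475]; print("top",len(tp),np.median(tp,0),tp.min(0),tp.max(0),cv2.minEnclosingCircle(1000*tp[:,:2].astype(np.float32)))
    # grey (seat) by colour: low saturation
    hsv=cv2.cvtColor(c["pixels"],cv2.COLOR_RGB2HSV)
    g=near&(hsv[...,1]<60); p=P[g]; p=p[p[:,2]<.06]
    print("seat z",np.median(p[(p[:,2]<.029)],0),"circ",cv2.minEnclosingCircle(1000*p[:,:2].astype(np.float32)))
d=r.regions_of("stand","wrist")[0]; p=P[d["pixels"]]; p=p[p[:,2]>.012]; print("tray",d["conf"],cv2.minEnclosingCircle(1000*p[:,:2].astype(np.float32)))
nb=r.regions_of("nut","wrist"); print([(x["conf"],x["extent"]) for x in nb])
for t in ["stud_top","crown"]:
    for d in r.tip_of(t,"wrist")[:1]: u,v=np.round(d["at"]).astype(int); print(t,d["conf"],d["at"],P[v,u])
E
```

```text
[0.4677 0.1739 0.1703] [-179.9955    0.0006  -62.1624] [ 42.9995   6.5839 -25.7626   0.0007 -57.6491 -15.1623]
top 385 [0.5165 0.0874 0.0494] [0.5066 0.0771 0.0475] [0.5261 0.0973 0.0518] ((516.823486328125, 87.1654281616211), 10.412408828735352)
seat z [0.516  0.0888 0.025 ] circ ((517.1123657226562, 87.49776458740234), 40.44562530517578)
tray 0.9 ((516.7177124023438, 87.48318481445312), 99.61992645263672)
[(0.82, [260.3, 191.7, 378.0, 323.9])]
stud_top 0.57 [315.3, 87.5] [0.5157 0.087  0.0511]
crown 0.74 [314.2, 89.1] [0.5161 0.0881 0.0487]
```

View pics/w3.png

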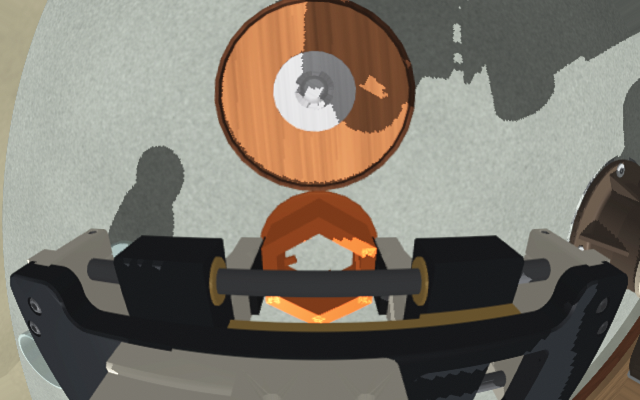

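```bash
python3 - <<'E'
from h import *
from scipy.optimize import least_squares
s=r.get_state(); c=r.capture("wrist"); P=cloud(c,s)
m=r.regions_of("nut","wrist")[0]["pixels"]
M=R.from_euler('xyz',s["eef_rot"],degrees=True).as_matrix()
T=(P-s["tcp_pos"])@M   # tool coords
hsv=cv2.cvtColor(c["pixels"],cv2.COLOR_RGB2HSV)
q=T[m&(hsv[...,1]>130)]; q=1000*q[np.isfinite(q).all(1)]
print(np.histogram(q[:,2],bins=np.arange(-40,20,2)))
f=q[(q[:,2]>0)&(q[:,2]<14)]
# outermost edge per angular bin
a=np.degrees(np.arctan2(f[:,1],f[:,0])); rr=np.hypot(f[:,0],f[:,1])
e=np.array([f[(a>k)&(a<=k+6)][np.argmax(rr[(a>k)&(a<=k+6)])] for k in range(-60,60,6) if ((a>k)&(a<=k+6)).sum()>3])
sol=least_squares(lambda p:np.hypot(e[:,0]-p[0],e[:,1]-p[1])-35,[0,0],loss='soft_l1'); print("flange c (mm tool)",sol.x,len(e),"rms",np.sqrt(np.mean(sol.fun**2)))
t=q[q[:,2]<-22]; print("top z",np.median(t[:,2]),"x max/min",t[:,0].max(),t[:,0].min(),"y",t[:,1].min(),t[:,1].max())
shift([.517,.0873,.17])
E
```

```text
(array([   0,    0,    0,    0,    0,    6, 2620, 1033,  312,  283,  259,
        235,  204,  184,  159,  128,  137,  133,  105,  141,  100,  205,
       1146,  509,   14,    0,    0,    0,    0]), array([-40, -38, -36, -34, -32, -30, -28, -26, -24, -22, -20, -18, -16,
       -14, -12, -10,  -8,  -6,  -4,  -2,   0,   2,   4,   6,   8,  10,
        12,  14,  16,  18]))
flange c (mm tool) [-0.5015  1.0589] 20 rms 0.33778364965423613
top z -26.31709444695776 x max/min 31.29027835735875 -28.82751278917591 y -27.109727551993377 27.920913390560223
travel shares [ 0.1996 -0.0062  0.0006] yaw -62.139862152098175 dr_z None
```

Request:
jog_arm(travel=[[0.1,-0.004,0],[0.2,-0.0076,0],[0.2,-0.0076,0.1],[0.2,-0.0076,0.18],[0.2,-0.0076,0.2],[0.2,-0.0076,0.21],[0.2,-0.0076,0.22],[0.2,-0.0076,0.23],[0.2,-0.0076,0.238],[0.2,-0.0076,0.242]], dr=[[0,0,0],[0,0,0],[0,0,0],[0,0,0],[0,0,0],[0,0,0],[0,0,0],[0,0,0],[0,0,0],[0,0,0]], claw=[0,0,0,0,0,0,0,0,0,0])

```text
time_s: 9.2
tcp_pos: [0.5178, 0.0874, 0.0493]
eef_rot: [-180.0, 0.0, -62.1]
contact_force: [-1.0, -0.3, -0.7]
gripper_width: 0.0541
gripper_force: 30.0
```

```bash
python3 - <<'E'
from h import *
for i in range(2):
    s=r.get_state(); print(s["tcp_pos"],s["eef_rot"],s["contact_force"],s["moment"],s["joints"])
    if i==0: c=r.capture("wrist")
E
```

```text
[0.5178 0.0874 0.0493] [-179.9906    0.0005  -62.1404] [-0.9702 -0.2553 -0.674 ] [ 0.0647  0.0043 -0.0025] [ 31.0106  17.3804 -30.8142   0.0001 -41.796   -3.151 ]
[0.5176 0.0874 0.0491] [179.9892   0.0005 -62.146 ] [-0.0965 -0.3544 -1.0181] [ 0.0184  0.0652 -0.0011] [ 31.0089  17.4002 -30.826   -0.0017 -41.7845  -3.1536]
```

Request:
jog_arm(travel=[[0,0,0.001],[0,0,0.001],[0,0,0.002],[0,0,0.003],[0,0,0.004],[0,0,0.005],[0,0,0.006],[0,0,0.007],[0,0,0.007],[0,0,0.007]], dr=[[0,0,0],[0,0,0],[0,0,0],[0,0,0],[0,0,0],[0,0,0],[0,0,0],[0,0,0],[0,0,0],[0,0,0]], claw=[0,0,0,0,0,0,0,0,0,0])

```text
time_s: 10.5
tcp_pos: [0.5178, 0.0874, 0.0458]
eef_rot: [-180.0, 0.0, -62.1]
contact_force: [0.1, -0.5, -1.2]
gripper_width: 0.0537
gripper_force: 30.0
```

Request:
jog_arm(travel=[[0,0,0.001],[0,0,0.002],[0,0,0.003],[0,0,0.004],[0,0,0.005],[0,0,0.005],[0,0,0.005],[0,0,0.005],[0,0,0.005],[0,0,0.005]], dr=[[0,0,0],[0,0,0],[0,0,0],[0,0,0],[0,0,0],[0,0,0],[0,0,0],[0,0,0],[0,0,0],[0,0,0]], claw=[0,0,0,0,0,0,0,0,0,0])

```text
time_s: 11.75
tcp_pos: [0.5178, 0.0874, 0.0433]
eef_rot: [-180.0, 0.0, -62.1]
contact_force: [-0.1, 0.3, -0.9]
gripper_width: 0.0538
gripper_force: 30.0
```

Request:
jog_arm(travel=[[0,0,0.001],[0,0,0.002],[0,0,0.003],[0,0,0.004],[0,0,0.005],[0,0,0.005],[0,0,0.005],[0,0,0.005],[0,0,0.005],[0,0,0.005]], dr=[[0,0,0],[0,0,0],[0,0,0],[0,0,0],[0,0,0],[0,0,0],[0,0,0],[0,0,0],[0,0,0],[0,0,0]], claw=[0,0,0,0,0,0,0,0,0,0])

```text
time_s: 13.0
tcp_pos: [0.518, 0.0874, 0.0417]
eef_rot: [-180.0, -0.0, -62.1]
contact_force: [-4.1, -0.0, 9.3]
gripper_width: 0.0542
gripper_force: 30.0
```

Request:
jog_arm(travel=[[0,0,-0.0004],[0,0,-0.001],[0,0,-0.0015],[0,0,-0.002],[0,0,-0.0025],[0,0,-0.003],[0,0,-0.0035],[0,0,-0.004],[0,0,-0.0045],[0,0,-0.005]], dr=[[0,0,-0.006],[0,0,-0.012],[0,0,-0.018],[0,0,-0.024],[0,0,-0.03],[0,0,-0.036],[0,0,-0.042],[0,0,-0.048],[0,0,-0.054],[0,0,-0.06]], claw=[0,0,0,0,0,0,0,0,0,0])

```text
time_s: 14.25
tcp_pos: [0.5182, 0.0878, 0.0442]
eef_rot: [-179.9, -0.0, -40.5]
contact_force: [-2.5, 1.2, 7.4]
gripper_width: 0.0539
gripper_force: 30.0
```

Request:
jog_arm(travel=[[0,0,-0.0004],[0,0,-0.001],[0,0,-0.0015],[0,0,-0.002],[0,0,-0.0025],[0,0,-0.003],[0,0,-0.0035],[0,0,-0.004],[0,0,-0.0045],[0,0,-0.0045]], dr=[[0,0,-0.006],[0,0,-0.012],[0,0,-0.018],[0,0,-0.024],[0,0,-0.03],[0,0,-0.036],[0,0,-0.042],[0,0,-0.048],[0,0,-0.054],[0,0,-0.054]], claw=[0,0,0,0,0,0,0,0,0,0])

```text
time_s: 15.5
tcp_pos: [0.5186, 0.0878, 0.0465]
eef_rot: [-179.9, -0.1, -21.0]
contact_force: [-1.4, 0.5, 7.7]
gripper_width: 0.0537
gripper_force: 30.0
```

Request:
jog_arm(travel=[[0,0,-0.0003],[0,0,-0.0006],[0,0,-0.0008],[0,0,-0.001],[0,0,-0.001],[0,0,-0.001],[0,0,-0.001],[0,0,-0.001],[0,0,-0.001],[0,0,-0.001]], dr=[[0,0,-0.004],[0,0,-0.008],[0,0,-0.012],[0,0,-0.016],[0,0,-0.02],[0,0,-0.024],[0,0,-0.024],[0,0,-0.024],[0,0,-0.024],[0,0,-0.024]], claw=[0,0,0,0,0,0,0,0,0,0])

```text
time_s: 16.75
tcp_pos: [0.5185, 0.0877, 0.0465]
eef_rot: [-180.0, -0.1, -12.4]
contact_force: [0.2, 1.2, 5.1]
gripper_width: 0.054
gripper_force: 30.0
```

Request:
jog_arm(travel=[[0,0,0],[0,0,0],[0,0,0],[0,0,0],[0,0,0],[0,0,0.0005],[0,0,0.001],[0,0,0.001],[0,0,0.001],[0,0,0.001]], dr=[[0,0,-0.004],[0,0,-0.008],[0,0,-0.012],[0,0,-0.016],[0,0,-0.02],[0,0,-0.024],[0,0,-0.024],[0,0,-0.024],[0,0,-0.024],[0,0,-0.024]], claw=[0,0,0,0,0,0,0,0,0,0])

```text
time_s: 18.0
tcp_pos: [0.5174, 0.0873, 0.0454]
eef_rot: [180.0, 0.0, -3.8]
contact_force: [-0.2, 1.8, -0.1]
gripper_width: 0.0538
gripper_force: 30.0
```

Request:
jog_arm(travel=[[0,0,0.0015],[0,0,0.003],[0,0,0.0045],[0,0,0.006],[0,0,0.0075],[0,0,0.009],[0,0,0.009],[0,0,0.009],[0,0,0.009],[0,0,0.009]], dr=[[0,0,0],[0,0,0],[0,0,0],[0,0,0],[0,0,0],[0,0,0],[0,0,0],[0,0,0],[0,0,0],[0,0,0]], claw=[0,0,0,0,0,0,0,0,0,0])

```text
time_s: 19.25
tcp_pos: [0.5176, 0.0873, 0.041]
eef_rot: [180.0, 0.0, -3.8]
contact_force: [0.5, 0.3, -0.6]
gripper_width: 0.0537
gripper_force: 30.0
```

Request:
jog_arm(travel=[[0,0,0.001],[0,0,0.002],[0,0,0.003],[0,0,0.004],[0,0,0.005],[0,0,0.006],[0,0,0.007],[0,0,0.007],[0,0,0.007],[0,0,0.007]], dr=[[0,0,0],[0,0,0],[0,0,0],[0,0,0],[0,0,0],[0,0,0],[0,0,0],[0,0,0],[0,0,0],[0,0,0]], claw=[0,0,0,0,0,0,0,0,0,0])

```text
time_s: 20.5
tcp_pos: [0.5178, 0.0874, 0.0381]
eef_rot: [-180.0, -0.0, -3.8]
contact_force: [-2.6, 0.6, 5.9]
gripper_width: 0.054
gripper_force: 30.0
```

Request:
jog_arm(travel=[[0,0,0],[0,0,0.0002],[0,0,0.0004],[0,0,0.0007],[0,0,0.001],[0,0,0.0013],[0,0,0.0016],[0,0,0.002],[0,0,0.0024],[0,0,0.0024]], dr=[[0,0,0.006],[0,0,0.012],[0,0,0.018],[0,0,0.024],[0,0,0.03],[0,0,0.036],[0,0,0.042],[0,0,0.048],[0,0,0.054],[0,0,0.054]], claw=[0,0,0,0,0,0,0,0,0,0])

```text
time_s: 21.75
tcp_pos: [0.5192, 0.0877, 0.0375]
eef_rot: [-179.9, -0.1, -23.2]
contact_force: [0.6, -0.7, 6.7]
gripper_width: 0.0538
gripper_force: 30.0
```

```bash
python3 - <<'E'
from h import *
s=r.get_state(); print(s["tcp_pos"],s["eef_rot"],s["contact_force"],s["moment"])
E
```

```text
[0.5192 0.0877 0.0375] [-179.9163   -0.1335  -23.2403] [ 0.5506 -0.7049  6.7348] [-0.7555 -0.2686  0.0412]
```

Request:
jog_arm(travel=[[0,0,0.0003],[0,0,0.0006],[0,0,0.001],[0,0,0.0013],[0,0,0.0016],[0,0,0.002],[0,0,0.0024],[0,0,0.0028],[0,0,0.003],[0,0,0.003]], dr=[[0,0,0.006],[0,0,0.012],[0,0,0.018],[0,0,0.024],[0,0,0.03],[0,0,0.036],[0,0,0.042],[0,0,0.048],[0,0,0.054],[0,0,0.054]], claw=[0,0,0,0,0,0,0,0,0,0])

```text
time_s: 23.0
tcp_pos: [0.5185, 0.0877, 0.0353]
eef_rot: [-179.9, -0.0, -42.7]
contact_force: [1.4, 0.6, 3.2]
gripper_width: 0.0538
gripper_force: 30.0
```

```bash
python3 - <<'E'
from h import *
s=r.get_state(); print(s["tcp_pos"],s["eef_rot"],s["contact_force"],s["moment"])
E
```

```text
[0.5185 0.0877 0.0353] [-179.9222   -0.0381  -42.6756] [1.3553 0.6003 3.1779] [ 0.0518 -0.4002  0.0538]
```

Request:
jog_arm(travel=[[0,0,0.0005],[0,0,0.0009],[0,0,0.0013],[0,0,0.0017],[0,0,0.0021],[0,0,0.0025],[0,0,0.0025],[0,0,0.0025],[0,0,0.0025],[0,0,0.0025]], dr=[[0,0,0.005],[0,0,0.01],[0,0,0.015],[0,0,0.02],[0,0,0.025],[0,0,0.029],[0,0,0.029],[0,0,0.029],[0,0,0.029],[0,0,0.029]], claw=[0,0,0,0,0,0,0,0,0,0])

```text
time_s: 24.25
tcp_pos: [0.5185, 0.0876, 0.0346]
eef_rot: [-179.9, -0.0, -53.2]
contact_force: [-1.2, -0.1, 11.7]
gripper_width: 0.0537
gripper_force: 30.0
```

```bash
python3 - <<'E'
from h import *
s=r.get_state(); print(s["tcp_pos"],s["eef_rot"],s["contact_force"],s["moment"])
E
```

```text
[0.5185 0.0876 0.0346] [-179.9182   -0.0307  -53.192 ] [-1.1774 -0.1009 11.7242] [-0.1075  0.4015 -0.2316]
```

Request:
jog_arm(travel=[[0,0,0],[0,0,0],[0,0,0],[0,0,0],[0,0,0],[0,0,0],[0,0,0],[0,0,0],[0,0,0],[0,0,0]], dr=[[0,0,0.003],[0,0,0.006],[0,0,0.009],[0,0,0.012],[0,0,0.014],[0,0,0.014],[0,0,0.014],[0,0,0.014],[0,0,0.014],[0,0,0.014]], claw=[0,0,0,0,0,0,0,0,0,0])

```text
time_s: 25.5
tcp_pos: [0.5186, 0.0877, 0.0346]
eef_rot: [-179.9, -0.0, -58.2]
contact_force: [-0.3, 0.1, 10.5]
gripper_width: 0.0537
gripper_force: 30.0
```

```bash
python3 - <<'E'
from h import *
s=r.get_state(); print(s["tcp_pos"],s["eef_rot"],s["contact_force"],s["moment"])
E
```

```text
[0.5186 0.0877 0.0346] [-179.9061   -0.0312  -58.2079] [-0.2503  0.0813 10.5434] [-0.1018  0.2492 -0.0611]
```

Request:
jog_arm(travel=[[0,0,-0.001],[0,0,-0.0015],[0,0,-0.0015],[0,0,-0.0015],[0,0,-0.0015],[0,0,-0.0015],[0,0,-0.0015],[0,0,-0.0015],[0,0,-0.03],[0,0,-0.1]], dr=[[0,0,0],[0,0,0],[0,0,0],[0,0,0],[0,0,0],[0,0,0],[0,0,0],[0,0,0],[0,0,0],[0,0,0]], claw=[0,0,1,1,1,1,1,1,1,1])

```text
time_s: 26.75
tcp_pos: [0.5168, 0.0869, 0.0836]
eef_rot: [179.8, 0.0, -58.2]
contact_force: [0.3, 1.7, 1.5]
gripper_width: 0.0873
gripper_force: 0.0
```

Request:
jog_arm(travel=[[0,0,-0.1],[-0.1,0,-0.15],[-0.2,0,-0.18],[-0.2,0,-0.18],[-0.2,0,-0.18],[-0.2,0,-0.18],[-0.2,0,-0.18],[-0.2,0,-0.18],[-0.2,0,-0.18],[-0.2,0,-0.18]], dr=[[0,0,0],[0,0,0],[0,0,0],[0,0,0],[0,0,0],[0,0,0],[0,0,0],[0,0,0],[0,0,0],[0,0,0]], claw=[1,1,1,1,1,1,1,1,1,1])

```text
time_s: 28.0
tcp_pos: [0.4651, 0.1723, 0.1735]
eef_rot: [180.0, -0.0, -58.2]
contact_force: [-0.6, -0.7, 1.1]
gripper_width: 0.0877
gripper_force: 0.0
```

```bash
python3 - <<'E'
from h import *
s=r.get_state(); c=r.capture("wrist"); P=cloud(c,s); cv2.imwrite("pics/w9.png",c["pixels"][...,::-1])
near=np.hypot(P[...,0]-.517,P[...,1]-.0873)<.045; q=P[near]
print(s["tcp_pos"],s["time_s"])
print(np.histogram(q[:,2],bins=np.arange(.018,.07,.002)))
t=q[q[:,2]>.056]; print("top z",np.median(t,0)); a=np.c_[t[:,:2],np.ones(len(t))]; print("tilt",np.linalg.lstsq(a,t[:,2],rcond=None)[0])
E
```

```text
[0.4651 0.1723 0.1735] 28.0
(array([ 108, 1017,  251, 1061,  195,  545,  126,  148,  101,  140,  180,
        119,   93,  124,  112,  294,   94,   22,   24,   32,  151, 1250,
        140,    0,    0]), array([0.018, 0.02 , 0.022, 0.024, 0.026, 0.028, 0.03 , 0.032, 0.034,
       0.036, 0.038, 0.04 , 0.042, 0.044, 0.046, 0.048, 0.05 , 0.052,
       0.054, 0.056, 0.058, 0.06 , 0.062, 0.064, 0.066, 0.068]))
top z [0.5181 0.0864 0.061 ]
tilt [-0.0055  0.002   0.0636]
```

View pics/w9.png

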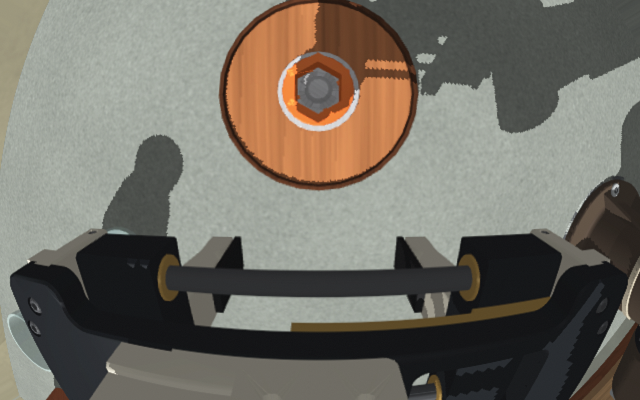

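The nut is on the stud at about (318, 88) with no tilt. Its top is at 61.0 mm, which is the 25 mm seat plus the 36 mm nut height, so the flange is flush.

```bash
python3 -c "
from plant import r
print(r.close_job())"
```

```text
the job is handed in; nothing more can be done
None
```

The nut is screwed down with its flange flush on the seat (top at 61.0 mm, no tilt), after about 58° of backing off and 54° clockwise; the gripper let go and moved clear, and I handed the job in at about 28 s.

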